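# Release the latched bur cassette and draw it out

### The arm

A 6-joint arm with a two-finger parallel gripper is mounted at the origin on the work surface. World frame = base frame: x ahead of the robot, y to its left, z up, the work surface at z = 0. Lengths are in m, angles in rad, forces in N, time in s.
With the tool pointing down it reaches from about 0.425 to 0.95 m from the base axis. Payload 14.7 kg.
Tool frame: the origin (TCP) lies at the centre of the arm's flange, where the gripper is bolted on; the fingertips stand 173 mm ahead of it and the grasp point (between the pads) lies 155 mm ahead of it; z points along the fingers, x is the direction in which the jaws open and shut, and the axes are right-handed (so a half turn about z gives the same grasp; the last joint's range is limited). The gripper opens to 85 mm and grips with 20 to 120 N. Pads are 22 mm wide; open, the fingers measure 114 mm over their backs; the gripper's body (76 mm by 85 mm) begins 54 mm behind the grasp point. The pads swing forward as they close: fully open they stand 13 mm farther back than shut.
Start: joints at [-1.37, 0.48, 1.596, -0, 1.065, -0.047], TCP at [0.159, -0.63, 0.405] pointing down, gripper open.
Joint ranges: [-2.75, 2.75], [-0.82, 2.05], [0.23, 2.67], [-1.56, 4.7], [0.09, 2.69], [-2.92, 2.92]. Speed limits (rad/s): [1.89, 1.89, 2.39, 3.01, 3.01, 3.01].

### API

Orientations are given as a rotation vector (axis times angle).
In Python, from cell import ctrl, viewer gives the robot as it stands.
- The arm moves only by the tool play_rows, never from a script. Its argument "deltas" is a list of rows, each a list of 7 numbers: the shift along the tool's x, y, z in mm, then the turn, a rotation vector about the tool's x, y, z in degrees, then the opening, from -1 (shut) to 1 (fully open). In form: [[tx, ty, tz, ax, ay, az, claw], ...]. A call has 1 to 20 rows; each row shifts and turns the pose as measured when the row begins, along the tool's axes as they then stand; what a row does not reach is not made up. A row lasts 1/8 s, in which the tool goes at most 62.5 mm and 10.7 degrees, less where a joint would pass 70% of its speed; a pose out of reach is approached as far as the arm can. A call is refused whole if a number of a shift passes 62.5 or a number of a turn 10.7, either way. A call with a gripper value outside its range is refused whole. The fingers move at their own pace and stop on an object; "grip_force" is the grip in N (left out, the last holds). Time passes only in rows, so rows that do not move let the fingers close. It gives the time, the measured TCP pose, the force and the opening at its end, in the units of the state.
- ctrl.observe(): the state, without advancing time (a new reading comes with each control period).
- viewer.camera(name): name is "side" or "top"; returns the picture (400x640x3 uint8, red, green, blue); there is no depth.
- viewer.camera_model(name): a dict with "K" (3x3 intrinsics, pixels), "eye" and "attitude" of the camera in the world. Camera axes: x right, y up, looking along -z (the intrinsics and any distortion apply to the point x, -y, -z); pixel columns grow to the right and rows downward; lengths in m; the calibration is good to about 2 mm. A picture is of the moment at which its call begins. camera_model takes no time and is no camera call.
- ctrl.sign_off(): hands the job in, once; it reports no verdict.
The state is a dict: "time": time; "q": joint angles; "qvel": joint speeds; "joint_torque": joint torques, N m; "eef_pos": TCP position; "ee_rot": TCP orientation; "force": force on the tool from outside, world axes, zero at the start; "ft_torque": the same for the moment, N m; "gripper_width": finger opening in m.
Only numpy, scipy, OpenCV 4.12 (cv2) and the standard library are available. Lean on these libraries where they do the work, as an engineer would, in place of code of your own. Each camera call takes 0.05 s, during which the arm holds its last target.

### The job

Take the bur cassette with the flat bar grip out of the aluminium dock: push it straight down until its push-push latch lets go, let it spring up, draw it out and stand it upright in the empty wooden tray. Leave the other cassette, the one with the round knob, latched in its bay.

Things in the scene. Friction and masses are not known exactly. Their poses are not given: they have to be found in the camera images.
- bar_cassette: Cassette to take out, loose, 80 to 160 g: black block 44 (x) x 36 (y) x 45 mm high, on it a centred grey bar grip 40 (x) x 14 (y) x 34 high (grip top 79 above origin). Origin: centre of underside, z up; axes parallel to the dock's. Latched, the block is flush with the dock top and cannot be pulled. Pushed 5 mm deeper or more (aim 7 to 8; hard stop at 10; 7 to 12 N) and let go, it is freed.
- knob_cassette: The other cassette, to be left latched: same black block, but with a round grey knob grip, 26 mm diameter x 34 mm high. Origin: centre of the underside. In the other bay.
- dock: Aluminium dock, fixed, 110 (x) x 230 (y) x 70 mm high. Origin: centre of underside, z up. Bays at y = +50 and -50 mm: wells 47 (x) x 39 (y) mm, open above. A cassette may be in either. A latched one has its underside 25 mm above the dock's origin; a freed one springs up in under 1 s to stand 18 mm higher, loose but guided by the well, and lifts straight out.
- tray: Empty shallow tray of light wood, fixed, 130 (its x) x 110 (its y) x 22 mm high, walls and floor 5 mm thick. Origin: centre of its underside, z up, so its inner floor is 5 mm above the origin.

How it is judged:
On the way, in this order (a step that is already met when the one before it is completed fails the run):
1. the bar-grip cassette is pressed at least 4 mm deeper than latched (z of bar_cassette in the frame of dock below 0.021 m), for 0.05 s.
2. the bar-grip cassette has come up at least 12 mm above its latched height (z of bar_cassette in the frame of dock above 0.037 m), for 0.1 s.
At the end, for the whole second after the job is handed in: The bar-grip cassette stands on the tray's floor (underside less than 10 mm above the tray's underside, inside its walls), upright within 10 degrees and at rest; the knob cassette is still down in its bay (within 5 mm of its latched height) (x of bar_cassette in the frame of tray between -0.05 and 0.05 m and y of bar_cassette in the frame of tray between -0.045 and 0.045 m and z of bar_cassette in the frame of tray below 0.01 m and angle between bar_cassette's own z axis and vertical below 0.17 rad and linear speed of bar_cassette below 0.02 m/s and z of knob_cassette in the frame of dock below 0.03 m and x of knob_cassette in the frame of dock between -0.01 and 0.01 m); the robot touches nothing.
It fails at once if the knob cassette is pressed or moved by more than 6 mm (distance of knob_cassette from where it was at the start of the episode above 0.006 m).
It also fails if it takes over 45 s, if anything falls off the work surface, if the arm or the gripper's body presses on something with over 40 N, if the wrist force passes 120 N, or if a joint passes its speed limit or range.

## Working session

There is one attempt and no reset: what is moved stays moved. The work goes in short steps, Python scripts to look and compute and a tool call to move; the robot and the scene stay as the last step left them, time stands still between calls to the robot, and variables do not carry over. Pictures are saved under pics/ and viewed, and the job is handed in when it is done.

Besides the shell and the picture viewer there is one more tool, called after "Call:" by a JSON object that holds its "method" and its "body". play_rows: Moves the arm, as the interface text tells. Its arguments: {"type":"object","properties":{"deltas":{"type":"array"},"grip_force":{"type":"number"}},"required":["deltas"]}

```bash
mkdir -p pics; ls; python3 - <<'E'
from cell import ctrl, viewer
import cv2,numpy as np
for n in("side","top"):
    im=viewer.camera(n); cv2.imwrite(f"pics/{n}0.png",im[:,:,::-1]); np.save(f"pics/{n}0.npy",im); print(n,viewer.camera_model(n))
print(ctrl.observe())
E
```

```text
pics
side {'K': array([[400.36272931,   0.        , 311.67443324],
       [  0.        , 400.36272931, 192.98605185],
       [  0.        ,   0.        ,   1.        ]]), 'eye': array([0.2398398 , 0.38510468, 0.57120142]), 'attitude': array([ 0.31723989, -0.81683273, -2.27967252])}
top {'K': array([[382.11093863,   0.        , 314.2450225 ],
       [  0.        , 382.11093863, 203.27431965],
       [  0.        ,   0.        ,   1.        ]]), 'eye': array([0.43928533, 0.05396655, 0.83873023]), 'attitude': array([ 0.12091574, -0.04709166, -1.59100616])}
{'time': 0.1, 'q': array([-1.36963344e+00,  4.80754376e-01,  1.59680775e+00,  1.18431497e-05,
        1.06509013e+00, -4.66389186e-02]), 'qvel': array([-5.02742014e-04, -1.45470403e-03, -7.87295830e-04,  2.41267866e-05,
        1.08381921e-03,  7.82167415e-04]), 'joint_torque': array([ 1.51787863e-03, -9.52251506e+01, -4.31042862e+01, -2.50163930e-04,
        5.40746216e-03,  5.07463221e-05]), 'eef_pos': array([ 0.15938976, -0.62996988,  0.4041472 ]), 'ee_rot': array([-2.47839128e+00,  1.92945595e+00,  1.25339754e-03]), 'force': array([0.53658499, 0.58176556, 1.40430279]), 'ft_torque': array([-0.01078616,  0.01174746,  0.01763091]), 'gripper_width': 0.0853801843081074}
```

View pics/side0.png

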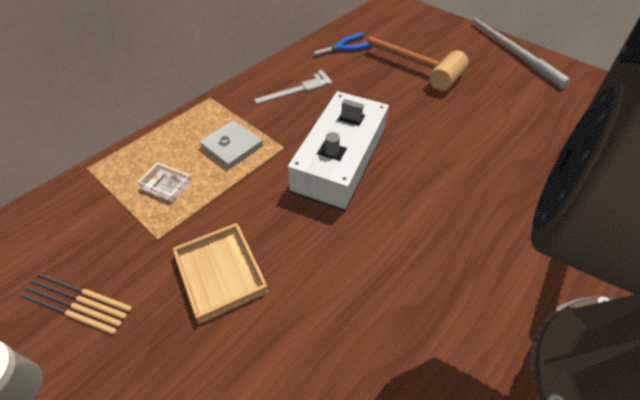

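View pics/top0.png

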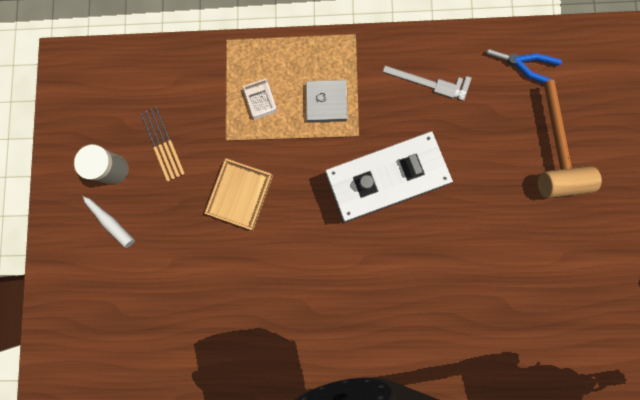

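The side view shows the white dock with the bar grip at about (352,110), the knob at (332,142) and the tray at about (220,272). In the top view the bar is at (411,166), the knob at (365,183) and the tray at (238,194). I'll measure corners next.

```bash
cat > h.py <<'E'
import numpy as np,cv2
from cell import ctrl,viewer
from scipy.spatial.transform import Rotation as R
def ray(n,uv):
    m=viewer.camera_model(n);K=m["K"]
    p=np.linalg.inv(K)@np.array([uv[0],uv[1],1.]); d=R.from_rotvec(m["attitude"]).as_matrix()@np.array([p[0],-p[1],-p[2]])
    return m["eye"],d/np.linalg.norm(d)
def plane(n,uv,z):
    e,d=ray(n,uv); return e+d*(z-e[2])/d[2]
def tri(a,b,na="top",nb="side"):
    e1,d1=ray(na,a);e2,d2=ray(nb,b)
    s=np.linalg.lstsq(np.c_[d1,-d2],e2-e1,rcond=None)[0]
    p,q=e1+s[0]*d1,e2+s[1]*d2
    return (p+q)/2,np.linalg.norm(p-q)
def pix(n,p):
    m=viewer.camera_model(n);c=R.from_rotvec(m["attitude"]).as_matrix().T@(np.array(p)-m["eye"])
    u=m["K"]@np.array([c[0],-c[1],-c[2]]);return u[:2]/u[2]
E
python3 - <<'E'
from h import *
t=np.load("pics/top0.npy");s=np.load("pics/side0.npy")
def mask(im,lo,hi): return cv2.inRange(cv2.cvtColor(im,cv2.COLOR_RGB2HSV),lo,hi)
for n,im,r,rt in(("top",t,(315,120,150,115),(195,145,90,95)),("side",s,(280,80,120,135),(160,215,120,115))):
    for nm,rr,lo,hi in(("dock",r,(0,0,170),(179,45,255)),("tray",rt,(14,60,110),(30,200,255))):
        x,y,w,h=rr; m=np.zeros(im.shape[:2],np.uint8); m[y:y+h,x:x+w]=mask(im,lo,hi)[y:y+h,x:x+w]
        cs=cv2.findContours(m,cv2.RETR_EXTERNAL,cv2.CHAIN_APPROX_NONE)[0];c=max(cs,key=cv2.contourArea)
        hull=cv2.convexHull(c)
        print(n,nm,cv2.contourArea(c),cv2.approxPolyDP(hull,3,True).reshape(-1,2).tolist(), cv2.boxPoints(cv2.minAreaRect(c)).round(1).tolist())
def crop(im,x,y,w,h,k,f): cv2.imwrite(f,cv2.resize(im[y:y+h,x:x+w],None,fx=k,fy=k,interpolation=cv2.INTER_NEAREST)[:,:,::-1])
crop(t,320,125,140,100,5,"pics/tc.png");crop(s,280,85,120,120,5,"pics/sc.png")
crop(t,195,150,90,85,6,"pics/tt.png");crop(s,165,220,110,105,5,"pics/st.png")
E
```

```text
top dock 6052.0 [[432, 132], [452, 181], [345, 220], [326, 170]] [[325.3999938964844, 169.5], [433.70001220703125, 129.89999389648438], [452.3999938964844, 181.10000610351562], [344.20001220703125, 220.6999969482422]]
top tray 3019.0 [[226, 158], [272, 175], [253, 229], [204, 213]] [[203.5, 213.10000610351562], [224.1999969482422, 156.10000610351562], [273.3999938964844, 174.0], [252.60000610351562, 231.0]]
side dock 5075.5 [[337, 92], [388, 106], [348, 185], [288, 165]] [[287.6000061035156, 165.8000030517578], [333.3999938964844, 76.9000015258789], [388.8999938964844, 105.5], [343.20001220703125, 194.39999389648438]]
side tray 5710.5 [[236, 223], [267, 291], [200, 321], [194, 315], [172, 249]] [[167.6999969482422, 249.10000610351562], [240.89999389648438, 219.8000030517578], [270.6000061035156, 294.0], [197.3000030517578, 323.29998779296875]]
```

View pics/tc.png

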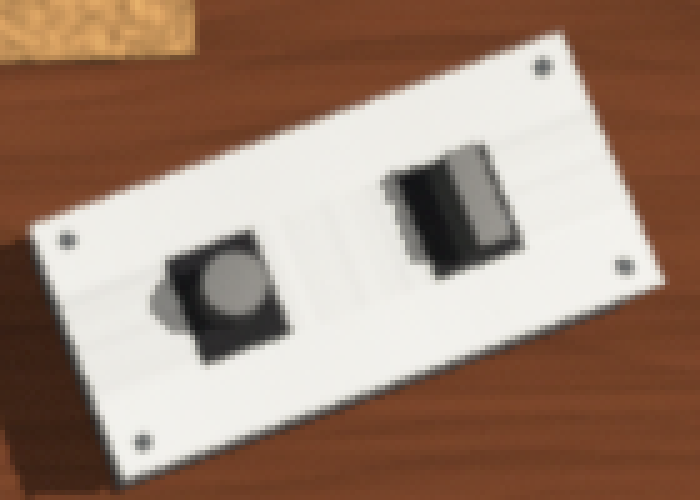

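View pics/sc.png

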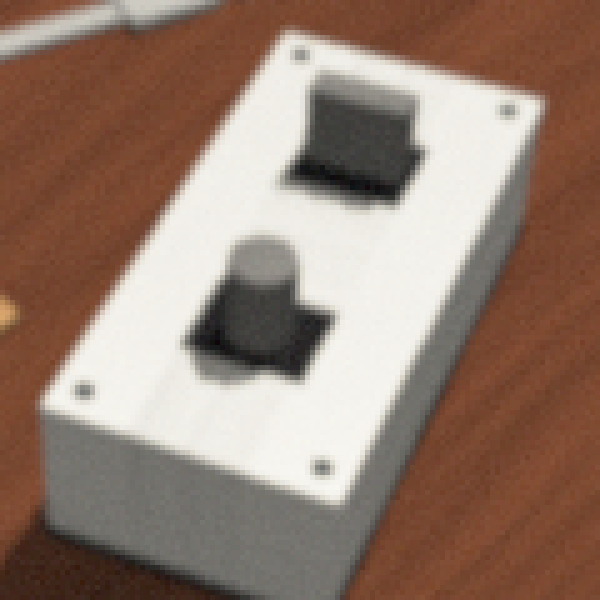

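View pics/tt.png

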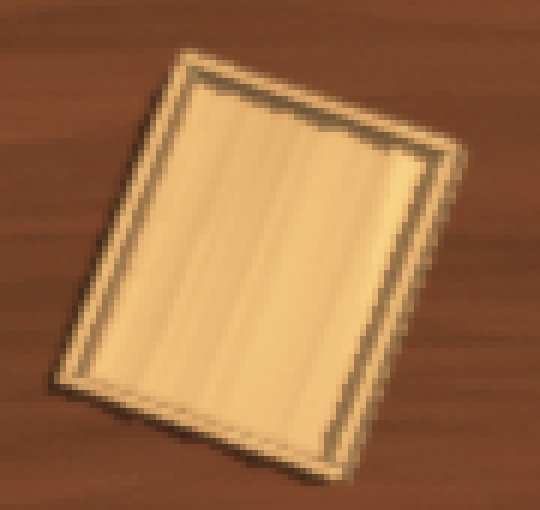

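View pics/st.png

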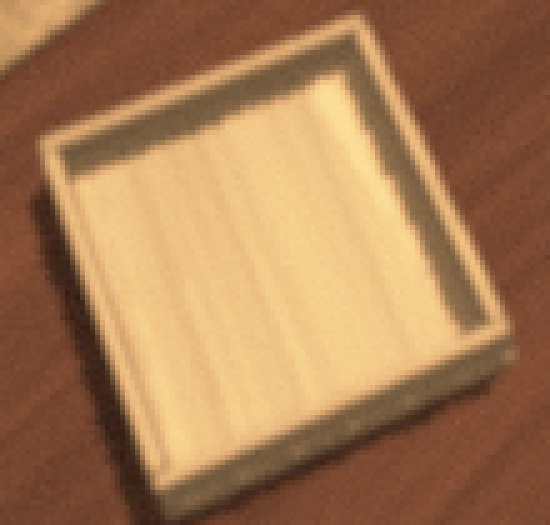

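```bash
python3 - <<'E'
from h import *
np.set_printoptions(precision=4,suppress=True)
tc=lambda x,y:(320+x/5-.4,125+y/5-.4); sc=lambda x,y:(280+x/5-.4,85+y/5-.4)
tt=lambda x,y:(195+x/6-.4,150+y/6-.4); st=lambda x,y:(165+x/5-.4,220+y/5-.4)
def show(nm,T,S,z):
    P=[]
    for a,b in zip(T,S):
        p,g=tri(a,b); P.append(p); print(nm,p,"gap %.4f"%g,"top@z",plane("top",a,z)[:2],"side@z",plane("side",b,z)[:2])
    return np.array(P)
D=show("dock",[tc(564,32),tc(663,284),tc(120,480),tc(32,224)],[sc(284,31),sc(545,100),sc(347,502),sc(40,406)],.07)
print(D.mean(0), "yaw x-axis", [np.degrees(np.arctan2(*(D[i]-D[j])[[1,0]])) for i,j in((0,1),(3,2))], "yaxis",[np.degrees(np.arctan2(*(D[i]-D[j])[[1,0]]))-90 for i,j in((3,0),(2,1))])
B=show("bar",[tc(446,150),tc(487,144),tc(517,238),tc(481,247)],[sc(312,90),sc(322,73),sc(420,95),sc(414,115)],.104)
print(B.mean(0))
show("knob",[tc(235,283)],[sc(265,262)],.104)
T=show("tray",[tt(183,52),tt(463,148),tt(345,478),tt(57,380)],[st(42,140),st(358,15),st(510,330),st(157,490)],.022)
print(T.mean(0)); print("try other corr")
for k in range(1,4):
    print(k,[round(tri(a,b)[1],4) for a,b in zip([tt(183,52),tt(463,148),tt(345,478),tt(57,380)],np.roll([st(42,140),st(358,15),st(510,330),st(157,490)],k,axis=0))])
E
```

```text
dock [ 0.6655 -0.1544  0.068 ] gap 0.0020 top@z [ 0.664  -0.1545] side@z [ 0.6647 -0.1519]
dock [ 0.5595 -0.188   0.0701] gap 0.0006 top@z [ 0.5592 -0.1882] side@z [ 0.5598 -0.1879]
dock [0.4843 0.0303 0.0728] gap 0.0025 top@z [0.4856 0.0309] side@z [0.4846 0.0277]
dock [0.5915 0.0638 0.0673] gap 0.0001 top@z [0.591  0.0639] side@z [0.5895 0.0655]
[ 0.5752 -0.0621  0.0696] yaw x-axis [np.float64(17.563890106570913), np.float64(17.3721850101314)] yaxis [np.float64(18.72964022179093), np.float64(18.992288392386882)]
bar [ 0.609  -0.099   0.0999] gap 0.0017 top@z [ 0.6087 -0.0977] side@z [ 0.605  -0.0952]
bar [ 0.6137 -0.1145  0.0961] gap 0.0030 top@z [ 0.6106 -0.1135] side@z [ 0.6088 -0.1055]
bar [ 0.5747 -0.1232  0.1015] gap 0.0020 top@z [ 0.5734 -0.1232] side@z [ 0.5738 -0.12  ]
bar [ 0.5697 -0.11    0.103 ] gap 0.0017 top@z [ 0.5702 -0.1093] side@z [ 0.5682 -0.1094]
[ 0.5918 -0.1117  0.1001]
knob [ 0.5591 -0.015   0.1012] gap 0.0005 top@z [ 0.5588 -0.0146] side@z [ 0.5569 -0.0127]
tray [0.6317 0.286  0.0217] gap 0.0007 top@z [0.6318 0.2862] side@z [0.6311 0.2859]
tray [0.5945 0.1842 0.0199] gap 0.0026 top@z [0.5931 0.1829] side@z [0.5943 0.1857]
tray [0.475  0.228  0.0166] gap 0.0013 top@z [0.4742 0.2265] side@z [0.4732 0.2299]
tray [0.5116 0.3316 0.0211] gap 0.0012 top@z [0.512  0.3318] side@z [0.5107 0.3314]
[0.5532 0.2575 0.0198]
try other corr
1 [np.float64(0.0709), np.float64(0.1043), np.float64(0.0524), np.float64(0.0802)]
2 [np.float64(0.1605), np.float64(0.059), np.float64(0.1279), np.float64(0.0251)]
3 [np.float64(0.0806), np.float64(0.081), np.float64(0.105), np.float64(0.0392)]
```

```bash
cat >> h.py <<'E'
def go(x,y,z,yaw):
    """delta in tool axes (mm, deg) to TCP target pointing down with tool-x at world angle yaw deg"""
    o=ctrl.observe(); r=R.from_rotvec(o["ee_rot"]); d=r.inv().apply(np.array([x,y,z])-o["eef_pos"])*1e3
    a=np.radians(yaw); X=np.array([np.cos(a),np.sin(a),0]);Z=np.array([0,0,-1.]);T=R.from_matrix(np.c_[X,np.cross(Z,X),Z])
    print("t %.2f pos"%o["time"],o["eef_pos"].round(4),"F",o["force"].round(1),"w %.4f"%o["gripper_width"],"| d",d.round(1),"turn",np.degrees((r.inv()*T).as_rotvec()).round(2))
E
python3 -c "
from h import *
go(.591,-.110,.36,-71.5)"
```

```text
t 0.10 pos [ 0.1594 -0.63    0.4041] F [0.5 0.6 1.4] w 0.0854 | d [-398.2 -546.    44.6] turn [-0.01  0.06 -4.3 ]
```

Call:
{"method": "play_rows", "body": {"deltas": [[-15,-20,0,0,0,0,-1],[-28,-39,0,0,0,0,-1],[-28,-39,0,0,0,0,-1],[-28,-39,0,0,0,0,-1],[-28,-39,0,0,0,0,-1],[-28,-39,0,0,0,0,-1],[-28,-39,0,0,0,0,-1],[-28,-39,0,0,0,0,-1],[-28,-39,0,0,0,0,-1],[-28,-39,0,0,0,0,-1],[-28,-39,0,0,0,0,-1],[-28,-39,0,0,0,0,-1],[-28,-39,0,0,0,0,-1]], "grip_force": 40}}

```text
time: 1.72
eef_pos: [0.5559, -0.1445, 0.4035]
ee_rot: [-2.475, 1.93, 0.009]
force: [1.1, -0.4, 0.2]
gripper_width: -0.0
```

```bash
python3 -c "
from h import *
go(.591,-.110,.36,-71.5)"
```

```text
t 1.73 pos [ 0.5559 -0.1445  0.4035] F [ 1.1 -0.4  0.2] w -0.0000 | d [-24.6 -42.4  43.6] turn [ 0.01  0.37 -4.39]
```

Call:
{"method": "play_rows", "body": {"deltas": [[-24,-42,0,0,0,0,-1],[0,0,40,0,0.4,-4.4,-1],[0,0,0,0,0,0,-1]]}}

```text
time: 2.1
eef_pos: [0.5921, -0.1033, 0.3628]
ee_rot: [-2.556, 1.827, 0.001]
force: [-1.2, -0.9, -0.4]
gripper_width: -0.0005
```

```bash
python3 -c "
from h import *
go(.591,-.110,.30,-71.5)
im=viewer.camera('side');cv2.imwrite('pics/s1.png',im[:,:,::-1])"
```

```text
t 2.10 pos [ 0.5921 -0.1033  0.3628] F [-1.2 -0.9 -0.4] w -0.0005 | d [ 6.1  3.2 62.8] turn [0.01 0.02 0.37]
```

View pics/s1.png

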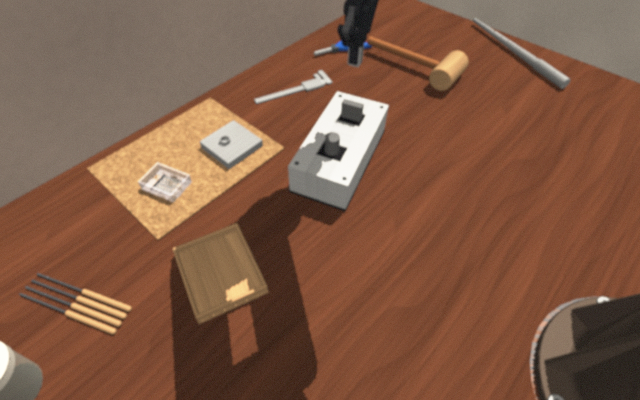

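The shut fingers hang at (356,60), in line with the bar grip at (352,110), and the dock is unchanged. I'll centre and go down.

Call:
{"method": "play_rows", "body": {"deltas": [[6,3,30,0,0,0.4,-1],[0,0,30,0,0,0,-1],[0,0,0,0,0,0,-1]]}}

```text
time: 2.52
eef_pos: [0.5929, -0.1113, 0.3092]
ee_rot: [-2.538, 1.845, -0.012]
force: [-0.5, 1.3, 0.1]
gripper_width: 0.0
```

```bash
python3 -c "
from h import *
go(.591,-.110,.277,-71.5)
im=viewer.camera('side');cv2.imwrite('pics/s2.png',cv2.resize(im[40:200,270:420],None,fx=3.6,fy=3.6)[:,:,::-1])
im=viewer.camera('top');cv2.imwrite('pics/t2.png',cv2.resize(im[100:240,310:480],None,fx=3.6,fy=3.6)[:,:,::-1])"
```

```text
t 2.52 pos [ 0.5929 -0.1113  0.3092] F [-0.5  1.3  0.1] w 0.0000 | d [-2.   1.6 32.2] turn [-0.46 -0.22 -0.53]
```

View pics/s2.png

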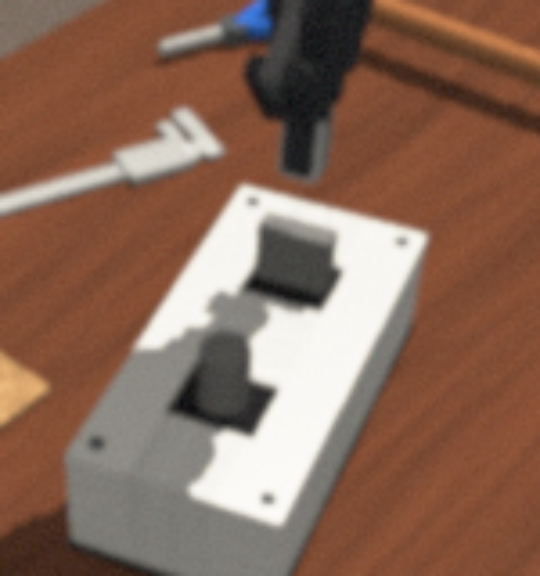

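View pics/t2.png

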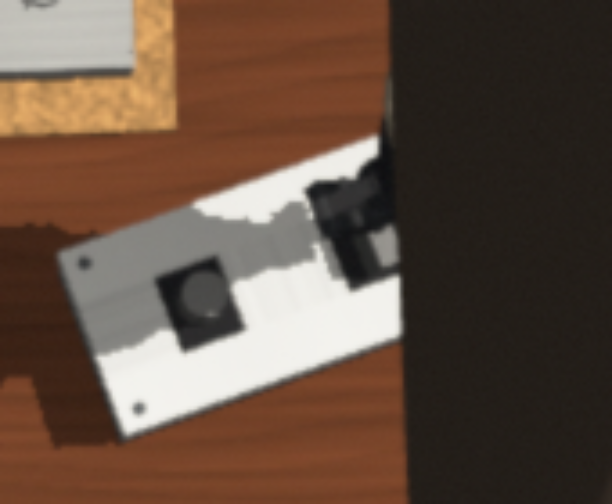

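The fingertips stand at about (300,175) in the side crop, over the bar top at (297,230). I'll continue down.

Call:
{"method": "play_rows", "body": {"deltas": [[-2,1.5,12,-0.4,-0.2,-0.5,-1],[0,0,12,0,0,0,-1],[0,0,0,0,0,0,-1],[0,0,0,0,0,0,-1]]}}

```text
time: 3.12
eef_pos: [0.5926, -0.1102, 0.2885]
ee_rot: [-2.547, 1.834, -0.011]
force: [-0.7, -0.1, 0.0]
gripper_width: 0.0001
```

```bash
python3 -c "
from h import *
go(.591,-.110,.277,-71.5)"
```

```text
t 3.12 pos [ 0.5926 -0.1102  0.2885] F [-0.7 -0.1  0. ] w 0.0001 | d [-0.8  1.5 11.5] turn [-0.39 -0.23 -0.01]
```

Call:
{"method": "play_rows", "body": {"deltas": [[-1,2,4,-0.4,-0.2,0,-1],[0,0,4,0,0,0,-1],[0,0,2,0,0,0,-1]]}}

```text
time: 3.5
eef_pos: [0.5904, -0.1099, 0.2782]
ee_rot: [2.549, -1.835, 0.001]
force: [0.3, 0.2, 1.1]
gripper_width: 0.0003
```

Call:
{"method": "play_rows", "body": {"deltas": [[0,0,2,0,0,0,-1],[0,0,2,0,0,0,-1]]}}

```text
time: 3.75
eef_pos: [0.5907, -0.11, 0.2746]
ee_rot: [2.549, -1.836, 0.002]
force: [-1.8, 0.2, 10.1]
gripper_width: -0.0003
```

Call:
{"method": "play_rows", "body": {"deltas": [[0,0,2,0,0,0,-1],[0,0,2,0,0,0,-1]]}}

```text
time: 4.0
eef_pos: [0.5911, -0.11, 0.2715]
ee_rot: [-2.549, 1.835, -0.004]
force: [-2.1, 0.8, 7.5]
gripper_width: 0.0004
```

Call:
{"method": "play_rows", "body": {"deltas": [[0,0,2,0,0,0,-1],[0,0,0,0,0,0,-1]]}}

```text
time: 4.25
eef_pos: [0.5912, -0.11, 0.27]
ee_rot: [-2.549, 1.835, -0.005]
force: [-1.0, 0.2, 4.7]
gripper_width: 0.0
```

Call:
{"method": "play_rows", "body": {"deltas": [[0,0,2,0,0,0,-1],[0,0,0,0,0,0,-1]]}}

```text
time: 4.5
eef_pos: [0.5913, -0.11, 0.2685]
ee_rot: [-2.549, 1.835, -0.006]
force: [-1.4, 1.0, 4.2]
gripper_width: -0.0002
```

```bash
python3 -c "
from h import *
go(.591,-.110,.277,-71.5)
im=viewer.camera('side');np.save('pics/s3.npy',im);cv2.imwrite('pics/s3.png',cv2.resize(im[80:200,280:400],None,fx=5,fy=5)[:,:,::-1])"
```

```text
t 4.50 pos [ 0.5913 -0.11    0.2685] F [-1.4  1.   4.2] w -0.0002 | d [-0.1  0.2 -8.5] turn [-0.17 -0.14 -0.01]
```

View pics/s3.png

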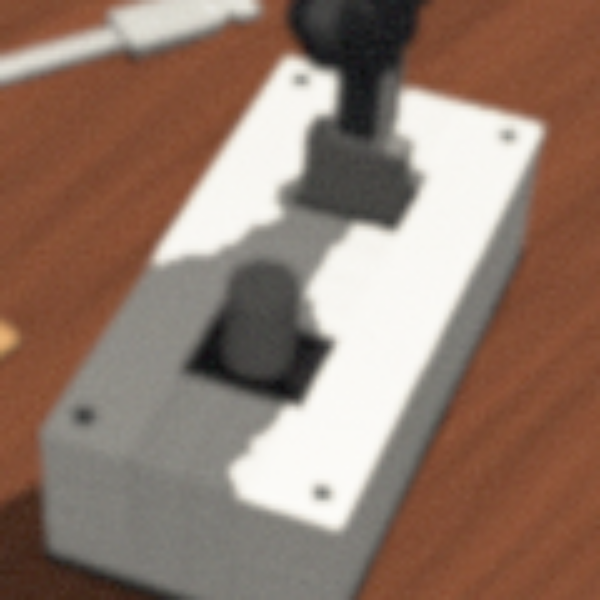

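The block has sunk visibly: the bar top's left corner is at about (318,120) in the crop, against about (318,100) before. I'll let go and rise clear.

Call:
{"method": "play_rows", "body": {"deltas": [[0,0,-30,0,0,0,-1],[0,0,-35,0,0,0,-1],[0,0,0,0,0,0,1],[0,0,0,0,0,0,1],[0,0,0,0,0,0,1],[0,0,0,0,0,0,1],[0,0,0,0,0,0,1],[0,0,0,0,0,0,1]]}}

```text
time: 5.55
eef_pos: [0.5903, -0.1098, 0.3316]
ee_rot: [2.549, -1.835, -0.001]
force: [-0.1, -0.6, -0.5]
gripper_width: 0.0855
```

```bash
python3 -c "
from h import *
go(.591,-.110,.277,-71.5)
im=viewer.camera('side');np.save('pics/s4.npy',im);cv2.imwrite('pics/s4.png',cv2.resize(im[50:190,260:420],None,fx=4,fy=4)[:,:,::-1])"
```

```text
t 5.55 pos [ 0.5903 -0.1098  0.3316] F [-0.1 -0.6 -0.5] w 0.0855 | d [ 0.4 -0.6 54.6] turn [ 0.06  0.01 -0.02]
```

View pics/s4.png

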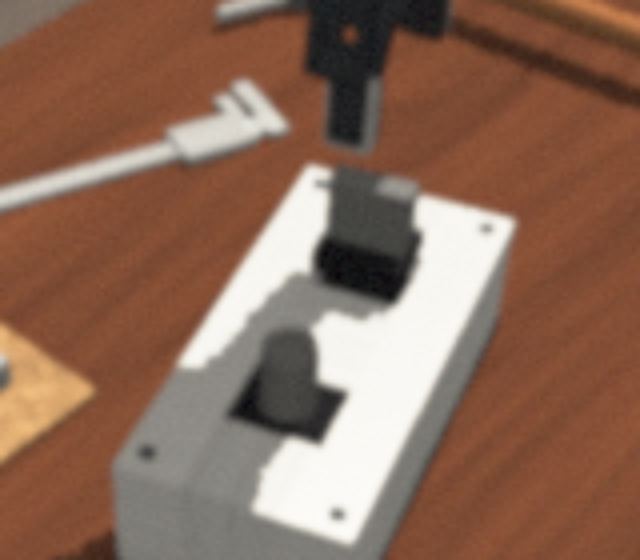

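The cassette has sprung up: the black block sides now show above the dock at (365,265), and the bar top is at (370,180). The open jaws are at z 0.33 above it. I'll go down around the bar.

Call:
{"method": "play_rows", "body": {"deltas": [[0,-0.5,25,0,0,0,1],[0,0,20,0,0,0,1],[0,0,15,0,0,0,1],[0,0,2,0,0,0,1],[0,0,0,0,0,0,1]]}}

```text
time: 6.22
eef_pos: [0.5914, -0.1098, 0.2687]
ee_rot: [2.549, -1.836, 0.001]
force: [0.1, 0.2, -0.3]
gripper_width: 0.0854
```

```bash
python3 -c "
from h import *
print(pix('side',(.591-.0066+.019,-.110+.0066+.006,.122)), pix('side',(.5914,-.1102,.122)))
go(.591,-.110,.267,-71.5)
im=viewer.camera('side');np.save('pics/s5.npy',im);cv2.imwrite('pics/s5.png',cv2.resize(im[50:190,260:420],None,fx=4,fy=4)[:,:,::-1])"
```

```text
[344.05696019  94.41729171] [353.62210123  93.9927478 ]
t 6.22 pos [ 0.5914 -0.1098  0.2687] F [ 0.1  0.2 -0.3] w 0.0854 | d [0.1 0.4 1.7] turn [-0.03 -0.05 -0.01]
```

View pics/s5.png

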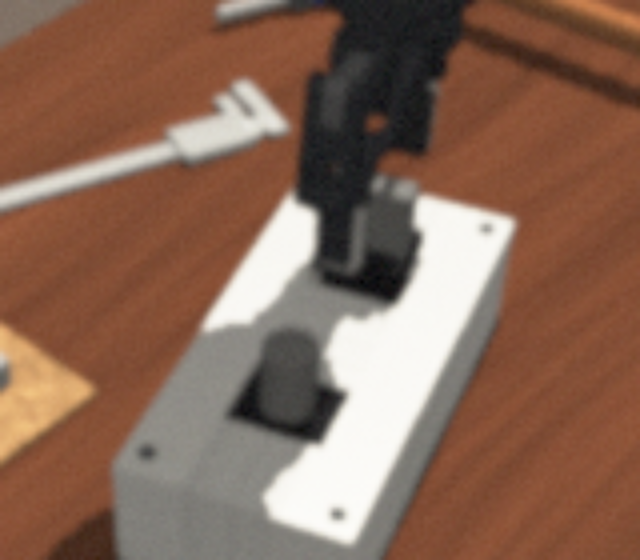

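The near finger is on the knob side of the bar, with its tip at (340,260). The bar at (390,200) stands between the jaws, and nothing is touching. I'll close.

Call:
{"method": "play_rows", "body": {"deltas": [[0,0,0,0,0,0,-1],[0,0,0,0,0,0,-1],[0,0,0,0,0,0,-1],[0,0,0,0,0,0,-1],[0,0,0,0,0,0,-1],[0,0,0,0,0,0,-1]], "grip_force": 40}}

```text
time: 7.02
eef_pos: [0.5918, -0.1099, 0.2704]
ee_rot: [-2.549, 1.835, -0.005]
force: [-0.8, -0.6, 0.6]
gripper_width: 0.0132
```

```bash
python3 -c "
from h import *
go(.591,-.110,.267,-71.5)"
```

```text
t 7.03 pos [ 0.5918 -0.1099  0.2704] F [-0.8 -0.6  0.6] w 0.0132 | d [-0.2  0.8  3.4] turn [-0.15 -0.12 -0.01]
```

Call:
{"method": "play_rows", "body": {"deltas": [[0,0,-10,0,0,0,-1],[0,0,-15,0,0,0,-1],[0,0,-20,0,0,0,-1],[0,0,-25,0,0,0,-1],[0,0,-25,0,0,0,-1],[0,0,-15,0,0,0,-1],[0,0,0,0,0,0,-1]]}}

```text
time: 7.9
eef_pos: [0.5914, -0.1097, 0.3889]
ee_rot: [-2.548, 1.835, -0.009]
force: [0.1, 0.3, -0.3]
gripper_width: 0.0135
```

```bash
python3 -c "
from h import *
np.set_printoptions(suppress=True)
go(.5532,.2575,.375,-71.5)
im=viewer.camera('side');np.save('pics/s6.npy',im);cv2.imwrite('pics/s6.png',im[:,:,::-1])"
```

```text
t 7.90 pos [ 0.5914 -0.1097  0.3889] F [ 0.1  0.3 -0.3] w 0.0135 | d [-360.4  -80.2   13. ] turn [-0.28 -0.21 -0.01]
```

View pics/s6.png

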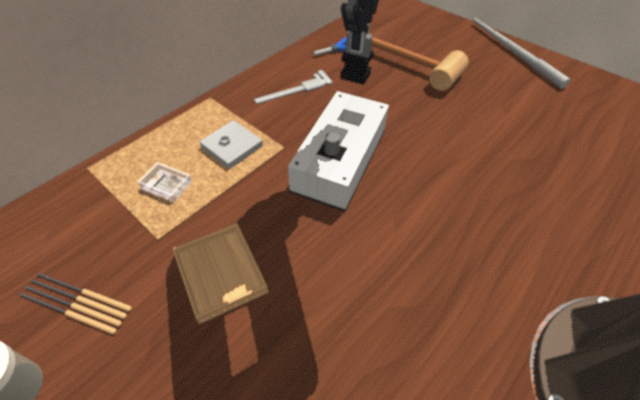

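The cassette hangs in the jaws at (355,72), the bay is empty at (350,116), and the knob is still in at (333,143). I'll carry it to the tray.

Call:
{"method": "play_rows", "body": {"deltas": [[-20,-5,0,0,0,0,-1],[-36,-8,0,0,0,0,-1],[-36,-8,0,0,0,0,-1],[-36,-8,0,0,0,0,-1],[-36,-8,0,0,0,0,-1],[-36,-8,0,0,0,0,-1],[-36,-8,0,0,0,0,-1],[-36,-8,0,0,0,0,-1],[-36,-8,0,0,0,0,-1],[-30,-7,0,0,0,0,-1],[-15,-4,0,0,0,0,-1],[0,0,0,0,0,0,-1]]}}

```text
time: 9.45
eef_pos: [0.5463, 0.2702, 0.3757]
ee_rot: [2.542, -1.827, -0.016]
force: [0.2, -0.8, -0.8]
gripper_width: 0.0131
```

```bash
python3 -c "
from h import *
np.set_printoptions(suppress=True)
go(.5532,.2575,.2335,-71.5)
im=viewer.camera('side');np.save('pics/s7.npy',im);cv2.imwrite('pics/s7.png',im[:,:,::-1])"
```

```text
t 9.45 pos [0.5463 0.2702 0.3757] F [ 0.2 -0.8 -0.8] w 0.0131 | d [ 14.5  -4.6 142.1] turn [0.84 0.1  0.09]
```

View pics/s7.png

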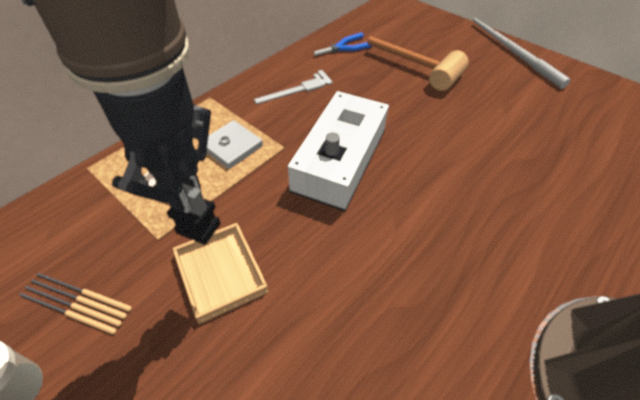

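The cassette is held at about (195,215), high above the tray, and the knob cassette is unmoved. I'll centre and lower.

Call:
{"method": "play_rows", "body": {"deltas": [[14,-4,20,0.8,0,0,-1],[0,0,35,0,0,0,-1],[0,0,35,0,0,0,-1],[0,0,18,0,0,0,-1],[0,0,5,0,0,0,-1],[0,0,0,0,0,0,-1]]}}

```text
time: 10.25
eef_pos: [0.5551, 0.2518, 0.2597]
ee_rot: [2.546, -1.84, -0.002]
force: [0.5, 0.1, -0.5]
gripper_width: 0.0132
```

```bash
python3 -c "
from h import *
np.set_printoptions(suppress=True)
go(.5532,.2575,.2335,-71.5)
im=viewer.camera('side');np.save('pics/s8.npy',im);cv2.imwrite('pics/s8.png',cv2.resize(im[180:340,130:310],None,fx=3.5,fy=3.5)[:,:,::-1])"
```

```text
t 10.25 pos [0.5551 0.2518 0.2597] F [ 0.5  0.1 -0.5] w 0.0132 | d [-6.   0.  26.2] turn [ 0.05  0.03 -0.23]
```

View pics/s8.png

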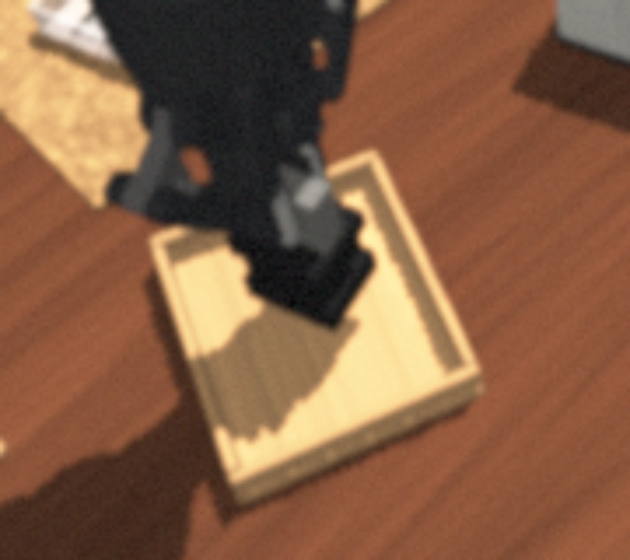

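The block is at (310,290) in the crop, over the inside of the tray and clear of the walls. I'll lower the last 26 mm.

Call:
{"method": "play_rows", "body": {"deltas": [[-5,0,10,0,0,0,-1],[0,0,10,0,0,0,-1],[0,0,3,0,0,0,-1],[0,0,0,0,0,0,-1]]}}

```text
time: 10.8
eef_pos: [0.554, 0.2573, 0.237]
ee_rot: [-2.545, 1.839, -0.001]
force: [0.2, -0.0, -0.9]
gripper_width: 0.0136
```

Call:
{"method": "play_rows", "body": {"deltas": [[0,0,2,0,0,0,-1],[0,0,0,0,0,0,-1]]}}

```text
time: 11.05
eef_pos: [0.5541, 0.2573, 0.2351]
ee_rot: [-2.544, 1.838, -0.001]
force: [-0.3, 0.0, -1.3]
gripper_width: 0.0131
```

Call:
{"method": "play_rows", "body": {"deltas": [[0,0,2,0,0,0,-1],[0,0,0,0,0,0,-1]]}}

```text
time: 11.3
eef_pos: [0.5542, 0.2573, 0.2332]
ee_rot: [-2.544, 1.838, -0.002]
force: [-0.2, 0.2, -1.0]
gripper_width: 0.0131
```

Call:
{"method": "play_rows", "body": {"deltas": [[0,0,2,0,0,0,-1],[0,0,0,0,0,0,-1]]}}

```text
time: 11.55
eef_pos: [0.5545, 0.2577, 0.2327]
ee_rot: [-2.543, 1.838, -0.003]
force: [0.6, -0.4, -1.8]
gripper_width: 0.0135
```

Call:
{"method": "play_rows", "body": {"deltas": [[0,0,2,0,0,0,-1],[0,0,0,0,0,0,-1]]}}

```text
time: 11.8
eef_pos: [0.5548, 0.2578, 0.2327]
ee_rot: [-2.541, 1.837, -0.004]
force: [-0.2, -0.0, -1.4]
gripper_width: 0.0135
```

```bash
python3 -c "
from h import *
np.set_printoptions(suppress=True)
go(.5532,.2575,.2335,-71.5)
im=viewer.camera('side');np.save('pics/s9.npy',im);cv2.imwrite('pics/s9.png',cv2.resize(im[180:340,130:310],None,fx=3.5,fy=3.5)[:,:,::-1])"
```

```text
t 11.80 pos [0.5548 0.2578 0.2327] F [-0.2 -0.  -1.4] w 0.0135 | d [-0.2  1.6 -0.8] turn [-0.36  0.07 -0.21]
```

View pics/s9.png

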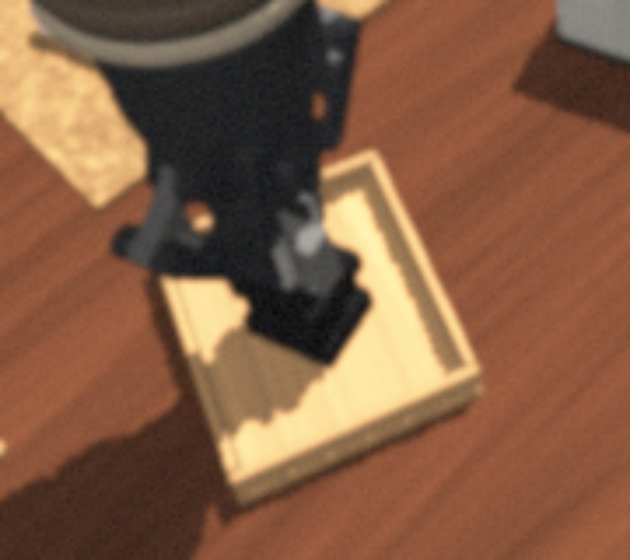

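Call:
{"method": "play_rows", "body": {"deltas": [[0,0,3,0,0,0,-1]]}}

```text
time: 11.98
eef_pos: [0.5554, 0.258, 0.2317]
ee_rot: [-2.54, 1.836, -0.006]
force: [-14.2, -5.2, 71.6]
gripper_width: 0.0133
```

```bash
python3 -c "
from h import *
np.set_printoptions(suppress=True)
go(.5532,.2575,.2335,-71.5)
im=np.load('pics/s9.npy')
for z in(.005,.012):
  for dx,dy in((-22,-18),(22,-18),(-22,18),(22,18)):
    a=np.radians(18.5);u=pix('side',(.5548+(dx*np.cos(a)-dy*np.sin(a))/1e3,.2578+(dx*np.sin(a)+dy*np.cos(a))/1e3,z));print(z,(dx,dy),((u-[130,180])*3.5).round())
"
```

```text
t 11.97 pos [0.5554 0.258  0.2317] F [-14.2  -5.2  71.6] w 0.0133 | d [-0.2  2.3 -1.8] turn [-0.48  0.08 -0.21]
0.005 (-22, -18) [375. 301.]
0.005 (22, -18) [293. 267.]
0.005 (-22, 18) [332. 368.]
0.005 (22, 18) [248. 331.]
0.012 (-22, -18) [373. 294.]
0.012 (22, -18) [290. 259.]
0.012 (-22, 18) [330. 360.]
0.012 (22, 18) [245. 323.]
```

The force reads 72 N, so the cassette is on the floor. I'll ease up and release.

Call:
{"method": "play_rows", "body": {"deltas": [[0,0,-1,0.4,0,0,-1]]}}

```text
time: 12.1
eef_pos: [0.5556, 0.2581, 0.2331]
ee_rot: [-2.535, 1.832, -0.013]
force: [-0.1, -0.3, -1.2]
gripper_width: 0.0135
```

Call:
{"method": "play_rows", "body": {"deltas": [[0,0,0,0,0,0,-0.5],[0,0,0,0,0,0,-0.2],[0,0,0,0,0,0,0.2],[0,0,0,0,0,0,0.6],[0,0,0,0,0,0,0.6],[0,0,0,0,0,0,0.6]]}}

```text
time: 12.85
eef_pos: [0.5554, 0.258, 0.2319]
ee_rot: [-2.536, 1.833, -0.012]
force: [-0.9, 0.4, 0.3]
gripper_width: 0.0679
```

```bash
python3 -c "
from h import *
np.set_printoptions(suppress=True)
go(.5532,.2575,.2335,-71.5)
im=viewer.camera('side');np.save('pics/s10.npy',im);cv2.imwrite('pics/s10.png',cv2.resize(im[180:340,130:310],None,fx=3.5,fy=3.5)[:,:,::-1])"
```

```text
t 12.85 pos [0.5554 0.258  0.2319] F [-0.9  0.4  0.3] w 0.0679 | d [-0.2  2.2 -1.6] turn [-0.84  0.08 -0.21]
```

View pics/s10.png

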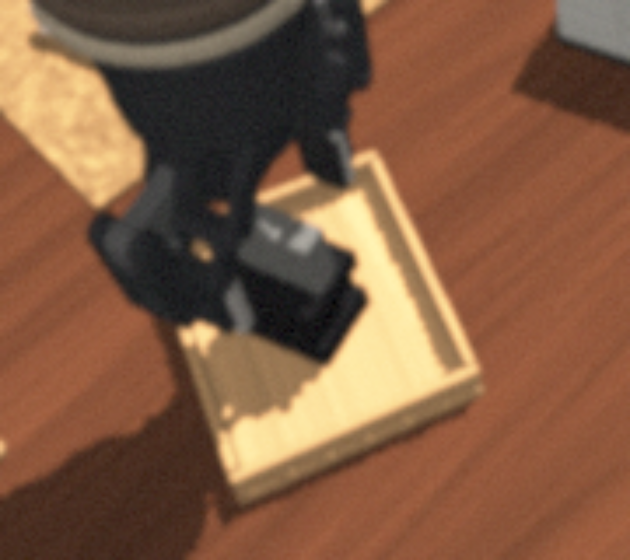

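The jaws are open on both sides of the bar and the cassette stands by itself at (305,300). I'll rise and move back so both cameras can see.

Call:
{"method": "play_rows", "body": {"deltas": [[0,0,-15,0,0,0,0.6],[0,0,-35,0,0,0,0.6],[0,0,-45,0,0,0,0.6],[0,0,-45,0,0,0,0.6],[0,0,-30,0,0,0,0.6],[35,0,0,0,0,0,0.6],[40,10,0,0,0,0,0.6],[40,10,0,0,0,0,0.6],[40,10,0,0,0,0,0.6],[40,10,0,0,0,0,0.6],[40,10,0,0,0,0,0.6],[40,0,0,0,0,0,0.6],[40,0,0,0,0,0,0.6],[40,0,0,0,0,0,0.6],[40,0,0,0,0,0,0.6],[0,0,0,0,0,0,0.6]]}}

```text
time: 14.9
eef_pos: [0.6297, -0.1457, 0.4252]
ee_rot: [-2.53, 1.824, -0.031]
force: [-0.5, -0.2, -0.9]
gripper_width: 0.0683
```

```bash
python3 -c "
from h import *
print(ctrl.observe()['eef_pos'],ctrl.observe()['force'])
im=viewer.camera('side');cv2.imwrite('pics/s11.png',im[:,:,::-1])
im=viewer.camera('top');cv2.imwrite('pics/t11.png',im[:,:,::-1])"
```

```text
[ 0.6297265 -0.1457424  0.4251592] [-0.51275817 -0.15464515 -0.86763038]
```

View pics/s11.png

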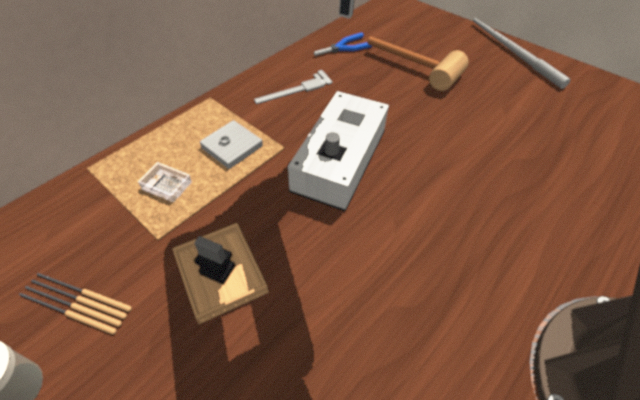

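View pics/t11.png

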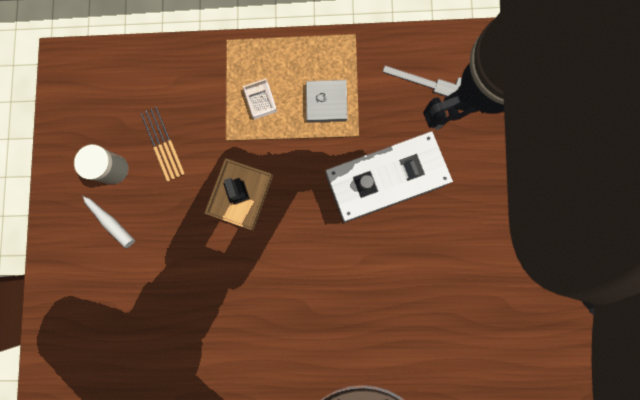

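Both views show the bar cassette standing upright inside the tray, at side (214,260) and top (236,190). The knob is unchanged at side (332,145) and top (366,183). I'll do one numeric check with zooms.

```bash
python3 -c "
from h import *
s=cv2.imread('pics/s11.png');t=cv2.imread('pics/t11.png')
z=lambda im,x,y:cv2.convertScaleAbs(cv2.resize(im[y:y+70,x:x+70],None,fx=5.6,fy=5.6),alpha=1.8)
cv2.imwrite('pics/z11.png',np.hstack([z(s,180,225),z(t,203,157)]))
p=(.5548,.2578,.084);print((pix('side',p)-[180,225])*5.6,(pix('top',p)-[203,157])*5.6)"
```

```text
[164.2780568  102.78015275] [152.28358795 176.15557619]
```

View pics/z11.png

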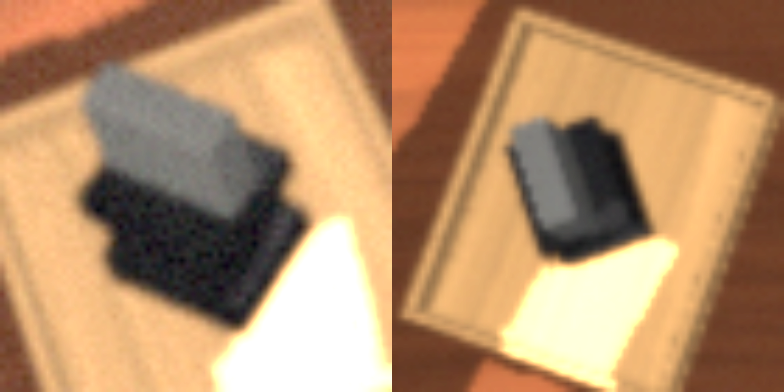

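The bar top's centre is at about (162,102) in the side zoom and (153,172) in the top zoom. The prediction for a cassette standing on the tray floor was (164,103) and (152,176), so it agrees within a pixel of the original images. I'll hand in.

```bash
python3 -c "
from cell import ctrl
print(ctrl.sign_off())"
```

```text
the job is handed in; nothing more can be done
None
```

The bar-grip cassette is out of the dock and standing upright in the tray, and I handed the job in at about 15 s of the 45 s. I pressed it down about 8 mm with shut fingers and it sprang up once released. I then gripped the bar at 40 N, lifted it straight out and lowered it into the tray.

- **Cassette:** both camera views show it upright and clear of the tray walls. Its bar top lies within about one pixel of where it should be for a cassette standing on the tray floor.
- **Knob cassette:** it looked unmoved in its bay in both views. I judged that by eye and did not measure it again at the end.
- **Robot:** the arm was raised clear of everything, touching nothing, when I handed in.

**Force readings:**
- **Setting down:** the force did not show the first floor contact clearly. One last 3 mm step pushed the wrist force to 72 N for a moment; the limit is 120 N. I eased off before opening the jaws.
- **Pressing:** the force read 10 N at first and fell to 4–5 N near full depth, below the stated 7–12 N. The side picture and the spring-up both confirmed that the latch let go.

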